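# Catch stoppers from a chute dispenser in a beaker

### The job

Hold the glass beaker upright in the air under the chute of the stopper dispenser and press its side against the blue push plate, so that the gate opens and all three red stoppers slide down into the beaker. Then draw back, letting the gate close, and stand the beaker with the stoppers in it upright on the middle of the round cork mat and let it go. Do not touch the stoppers with the gripper, and leave the flask and the bottles where they are.

Things in the scene. Friction and masses are not known exactly. Their poses are not given: they have to be found in the camera images.
- dispenser: Fixed grey base 80 x 80 x 10 mm with column (x = 5 to 35 mm) and steel chute. Origin: centre of the base's underside, z up. Front = own -x, which points to the robot's left (+x heads 80 to 112 degrees right of straight ahead). Chute floor 35 mm wide, slopes down to the front at 35 degrees from about (66, 0, 289) to its lip at (-75, 0, 190) mm. Foremost: push plate, x = -80 mm at rest.
- chute_lip (a point): Middle of the chute floor's front edge, 190 mm up; axes as the dispenser's. Posts 62 mm apart outside stand beside the chute 1 to 15 mm behind the lip, up to a blue bar 112 to 124 mm above it. With the gate open the stoppers slide off in about 1 s; 20 mm below the lip their middles are 5 to 35 mm in front of it (own -x).
- push_plate (a joint): Travel of the blue push plate in m: 0 at rest, 0.026 right back (dispenser's +x). Spring 1 N at rest, 3 N right back; returns by itself. It lifts the clear gate (just behind the lip) by 1.8 times its travel; stoppers pass from about 0.018 on, so push back 0.020 or more. The gate falls shut as the plate returns.
- plate_face (a point): Middle of the push plate's front face, 20 mm below its upper edge; moves with the plate. Upright plate, 62 mm wide, 75 high, 5 thick, under the lip; at rest its face is 5 mm in front of the lip, its edges 12 and 87 mm below the lip. Axes as the dispenser's.
- beaker: Empty clear glass beaker, loose, 110 g: 92 mm high, body about 64 mm across at the foot and about 70 mm at 70 mm height, rim 71 mm (75 mm across its lips), wall about 2 to 4 mm, inside about 58 mm wide. Origin: centre of its underside, z up. Its heading varies.
- beaker_rim (a point): Centre of the beaker's mouth, 92 mm above its underside.
- cork_mat: Round cork mat, 110 mm across, 5 mm thick, fixed on the worktop. Origin: centre of its underside.
- stopper_1: Red rubber stopper, 29 mm across, 25 mm long, 20 g; at the start lowest on the chute, against the gate. Origin: centre of its narrower end, which rests on the chute floor; z along its axis.
- stopper_2: Red rubber stopper, 29 mm across, 25 mm long, 20 g; at the start behind the first. Origin: centre of its narrower end, which rests on the chute floor; z along its axis.
- stopper_3: Red rubber stopper, 29 mm across, 25 mm long, 20 g; at the start uppermost on the chute. Origin: centre of its narrower end, which rests on the chute floor; z along its axis.
- conical_flask: Bystander: glass conical flask with pale yellow content, 83 mm across, 130 mm high. Origin: centre of its underside.
- dropper_bottle: Bystander: brown dropper bottle with black top, 28 mm across, 84 mm high. Origin: centre of its underside.
- weighing_bottle: Bystander: small glass bottle with glass lid, 35 mm across, 65 mm high. Origin: centre of its underside.

How it is judged:
By the outcome, as a careful person would: the job done as asked, in the order asked, and still so for the second after the job is handed in, with the robot touching nothing.
It also fails if it takes over 48 s, if anything falls off the work surface, if the arm or the gripper's body presses on something with over 40 N, if the wrist force passes 120 N, or if a joint passes its speed limit or range.

### The arm

A 6-joint arm with a two-finger parallel gripper is mounted at the origin on a cart in front of the work surface, level with it; the furniture and walls round the work are solid. World frame = base frame: x ahead of the robot, y to its left, z up, the work surface at z = 0. Lengths are in m, angles in rad, forces in N, time in s.
With the tool pointing down it reaches from about 0.35 to 0.775 m from the base axis. Payload 5.5 kg.
Tool frame: the origin (TCP) lies between the finger pads; the fingertips stand 19 mm ahead of it and the grasp point (between the pads) is the TCP (env.tcp_to_tips is the distance from the TCP to the fingertips, in m); z points along the fingers, y is the direction in which the jaws open and shut (so a half turn about z gives the same grasp; the last joint's range is limited). The gripper opens to 85 mm and grips with 20 to 120 N. Pads are 22 mm wide; open, the fingers measure 114 mm over their backs; the gripper's body (76 mm by 85 mm) begins 54 mm behind the grasp point. The pads swing forward as they close: fully open they stand 13 mm farther back than shut.
Start: joints at [0.987, 0.313, 0.046, 1.304, 0, 1.431], TCP at [0.247, 0.519, 0.223] pointing down, gripper open.
Joint ranges: [-2.76, 2.76], [-0.86, 1.69], [-1.03, 1.26], [-2.2, 2.34], [-1.47, 1.5], [-3.14, 3.14]. Speed limits (rad/s): [2.57, 2.57, 3.14, 3.14, 3.14, 3.14].

### API

Orientations are given as a unit quaternion [w, x, y, z].
In Python, from workcell import env, eyes, job gives the robot as it stands. The module is installed in compiled form; this text tells all that it offers.
- The arm moves only by the tool move_arm, never from a script. Its argument "commands" is a list of rows, each a list of 3 entries, a list of its own where there are three numbers: the shift along the world's x, y, z as a fraction of full scale, then the turn, a rotation vector about the world's x, y, z as a fraction of full scale, then the gripper command: -1 is shut, 1 is fully open, values between are in proportion. In form: [[[x, y, z], [wx, wy, wz], gripper], ...]. A call has 1 to 5 rows; each row shifts and turns the commanded pose from where the row before left it; what a row does not reach is not made up. Full scale, the value 1, is 0.04 m for a shift and 8 degrees for a turn. A row lasts 1/10 s, in which the tool goes at most 50 mm and 8.59 degrees, less where a joint would pass 70% of its speed; a pose out of reach is approached as far as the arm can. A call with a number of a shift or a turn outside -1 to 1 is refused whole. A call with a gripper value outside its range is refused whole. The fingers move at their own pace and stop on an object; "newtons" is the grip in N (left out, the last holds). Time passes only in rows, so rows that do not move let the fingers close. It gives the time, the measured TCP pose, the force and the opening at its end, in the units of the state.
- env.get_state(): the state, without advancing time (a new reading comes with each control period).
- eyes.read_camera(name): name is "scene" or "top"; returns a dict with "frame" (420x560x3 uint8, red, green, blue), "mtx" (3x3 intrinsics, pixels), "k1" (the pictures are not rectified: a ray, as slopes to the right and down, at radius r is drawn at 1 + k1 r^2 times it, then the intrinsics apply), "camera_from_world" (4x4, takes a point from world to camera coordinates). Camera axes: x right, y down, z forward; pixel columns grow to the right and rows downward; lengths in m; the calibration is good to about 2 mm. A picture is of the moment at which its call begins. There is no depth.
- job.hand_in(): hands the job in, once; it reports no verdict.
The state is a dict: "clock": time; "joint_pos": joint angles; "qvel": joint speeds; "tau": joint torques, N m; "tcp_pos": TCP position; "orientation": TCP orientation; "wrist_force": force on the tool from outside, world axes, zero at the start; "ft_torque": the same for the moment, N m; "finger_gap": finger opening in m.
Only numpy, scipy, OpenCV 4.12 (cv2) and the standard library are available. Lean on these libraries where they do the work, as an engineer would, in place of code of your own. Each camera call takes 0.05 s, during which the arm holds its last target.

## Working session

There is one attempt and no reset: what is moved stays moved. The work goes in short steps, Python scripts to look and compute and a tool call to move; the robot and the scene stay as the last step left them, time stands still between calls to the robot, and variables do not carry over. Pictures are saved under pics/ and viewed, and the job is handed in when it is done.

Besides the shell and the picture viewer there is one more tool, called after "Request:" by a JSON object that holds its "method" and its "body", one argument or row to a line. move_arm: Moves the arm, as the interface text tells. Its arguments: {"type":"object","properties":{"commands":{"type":"array","items":{"type":"array"}},"newtons":{"type":"number"}},"required":["commands"]}

```bash
mkdir -p pics; cat > h.py <<'E'
import numpy as np, cv2
from workcell import env, eyes, job
def grab(name,fn=None):
    c=eyes.read_camera(name)
    if fn: cv2.imwrite(fn,cv2.cvtColor(c['frame'],cv2.COLOR_RGB2BGR))
    return c
def save(c,f): np.savez(f,**{k:np.array(v) for k,v in c.items()})
def ray(c,u,v):
    K=np.array(c['mtx']);k=float(c['k1'])
    x=(u-K[0,2])/K[0,0];y=(v-K[1,2])/K[1,1]
    rd=np.hypot(x,y);r=rd
    for _ in range(30): r=rd/(1+k*r*r)
    s=r/rd if rd>0 else 1
    T=np.array(c['camera_from_world']);R=T[:3,:3]
    return -R.T@T[:3,3], R.T@np.array([x*s,y*s,1.])
def onz(c,u,v,z):
    o,d=ray(c,u,v);return o+d*(z-o[2])/d[2]
def proj(c,p):
    T=np.array(c['camera_from_world']);q=T[:3,:3]@np.array(p)+T[:3,3]
    x,y=q[:2]/q[2];s=1+float(c['k1'])*(x*x+y*y);K=np.array(c['mtx'])
    return K[0,0]*x*s+K[0,2],K[1,1]*y*s+K[1,2]
def two(c1,p1,c2,p2):
    o1,d1=ray(c1,*p1);o2,d2=ray(c2,*p2)
    t=np.linalg.lstsq(np.c_[d1,-d2],o2-o1,rcond=None)[0]
    a=o1+d1*t[0];b=o2+d2*t[1];return (a+b)/2,np.linalg.norm(a-b)
E
python3 - <<'E'
from h import *
for n in('scene','top'):
    c=grab(n,f'pics/{n}0.png');save(c,n+'0.npz')
    o,_=ray(c,280,210);print(n,o,c['k1'],np.array(c['mtx']).round(1).tolist())
s=env.get_state();print(s)
E
```

```text
scene [0.29252369 1.07286502 0.69405924] -0.06385065039824064 [[408.9, 0.0, 272.1], [0.0, 408.9, 204.3], [0.0, 0.0, 1.0]]
top [0.19626592 0.11984218 1.61211046] -0.06184619400662487 [[487.5, 0.0, 283.6], [0.0, 487.5, 206.3], [0.0, 0.0, 1.0]]
{'clock': 0.1, 'joint_pos': array([9.87393281e-01, 3.13950530e-01, 4.50803802e-02, 1.30360591e+00,
       1.83152405e-05, 1.43123299e+00]), 'qvel': array([-0.00137297, -0.00246701,  0.0025375 , -0.00195958,  0.00162786,
       -0.00129902]), 'tau': array([ 3.80936239e-03, -4.81724918e+01,  2.99244010e+01,  1.27417658e-02,
       -8.73252702e-05, -4.32855799e-06]), 'tcp_pos': array([0.24662987, 0.51889301, 0.22177871]), 'orientation': array([-3.05593878e-04,  2.20102733e-01,  9.75476336e-01, -7.82348038e-04]), 'wrist_force': array([-0.24730298, -0.13419688, -0.29470397]), 'ft_torque': array([-0.01248229, -0.00609687, -0.0183913 ]), 'finger_gap': 0.08501866388078837}
```

View pics/scene0.png

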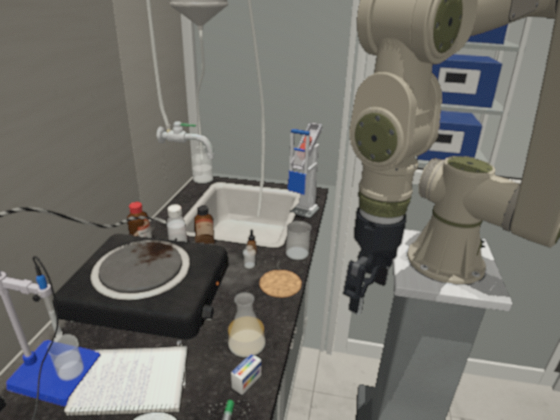

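View pics/top0.png

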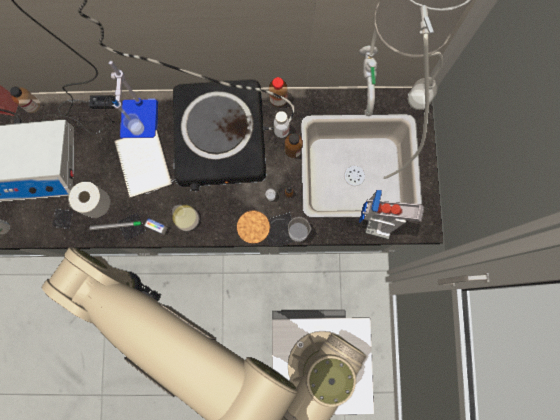

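Top view: beaker near (298,229), mat (253,227), dispenser near (390,212), flask (185,217), and small bottles near (270,195) and (290,193). I'll zoom in to read them more precisely.

```bash
python3 - <<'E'
import cv2
a=cv2.imread('pics/top0.png');cv2.imwrite('pics/t1.png',cv2.resize(a[175:255,235:435],None,fx=4,fy=4,interpolation=cv2.INTER_CUBIC))
a=cv2.imread('pics/scene0.png');cv2.imwrite('pics/s1.png',cv2.resize(a[115:305,225:345],None,fx=3.1,fy=3.1,interpolation=cv2.INTER_CUBIC))
E
```

```text
(no output)
```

View pics/t1.png

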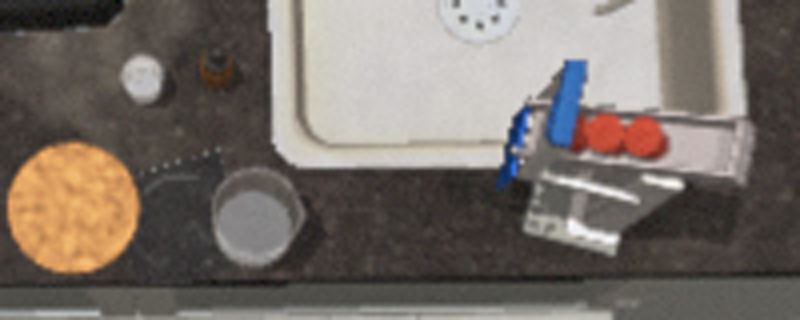

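View pics/s1.png

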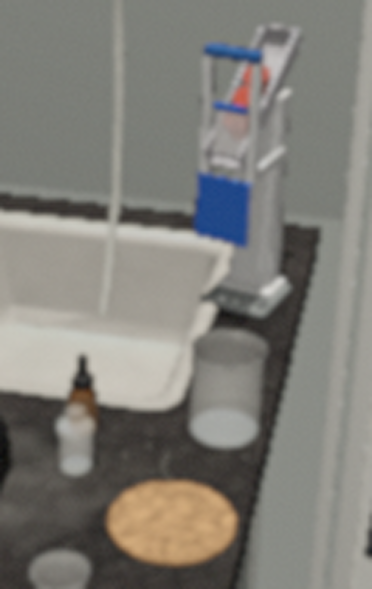

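```bash
python3 - <<'E'
from h import *
t=np.load('top0.npz');s=np.load('scene0.npz')
T=lambda u,v:(235+u/4-.375,175+v/4-.375)
S=lambda u,v:(225+u/3.1-.34,115+v/3.1-.34)
for n,c in(('top',t),('scene',s)):
    f=cv2.cvtColor(c['frame'],cv2.COLOR_RGB2HSV)
    m=cv2.inRange(f,(8,90,130),(25,255,255))
    k,l,st,ce=cv2.connectedComponentsWithStats(m)
    for i in range(1,k):
        if st[i,4]>150:
            cnt=max(cv2.findContours((l==i).astype(np.uint8),0,2)[0],key=len)
            pts=np.array([onz(c,p[0][0],p[0][1],.005)[:2] for p in cnt])
            print(n,st[i],'mat',cv2.minEnclosingCircle(pts.astype(np.float32)), pts.mean(0))
    m=cv2.inRange(f,(105,150,90),(125,255,255))
    k,l,st,ce=cv2.connectedComponentsWithStats(m)
    for i in range(1,k):
        if st[i,4]>20: print(n,'blue',st[i],ce[i])
print('beaker rim top',onz(t,*T(256,213),.092),'foot top',onz(t,*T(254,228),.005))
print('beaker rim scene',onz(s,*S(230,350),.092),'foot',onz(s,*S(225,428),.005))
for l in((192,350),(269,352)):print(onz(s,*S(*l),.088))
for l in((189,428),(262,428)):print('foot',onz(s,*S(*l),.01))
print('bar top',[onz(t,*T(*p),.314) for p in((575,60),(562,146))])
print('bar scene',[onz(s,*S(*p),.308) for p in((204,50),(262,55))])
print('plate top',[onz(t,*T(*p),.178) for p in((527,107),(508,183))])
for p in((199,174),(250,183)):print('plate scene top',onz(s,*S(*p),.178))
for p in((246,245),(195,235)):print('plate scene bot',onz(s,*S(*p),.103))
print('weigh',onz(t,*T(143,78),.065),'dropper',onz(t,*T(217,66),.084))
E
```

```text
top [237 210  33  33 852] mat ((0.4517785310745239, 0.2196466475725174), 0.0556340366601944) [0.45258646 0.21580768]
top blue [120  99  38  39 979] [140.39427988 116.41062308]
top blue [ 33 181  19   2  21] [ 42.         181.19047619]
top blue [372 191   9  20 104] [375.98076923 200.90384615]
scene [260 270  42  27 902] mat ((0.45425111055374146, 0.2232174426317215), 0.05742347240447998) [0.44858744 0.22488842]
scene blue [494  29   9  13  30] [497.4         33.83333333]
scene blue [433  62  15  11  37] [438.75675676  66.72972973]
scene blue [454  63  16   5  36] [460.97222222  64.77777778]
scene blue [443  75  54  31 376] [473.57446809  94.92819149]
scene blue [441 124  39  32 269] [465.46840149 137.89219331]
scene blue [292 130  16   4  35] [299.6        131.65714286]
scene blue [419 152  33   7  87] [434.51724138 155.04597701]
scene blue [288 172  17  22 280] [296.26785714 182.05      ]
scene blue [ 37 275   9  13  87] [ 41.26436782 281.03448276]
scene blue [   7  341   92   65 2430] [ 46.51316872 376.4218107 ]
beaker rim top [0.43104884 0.06984085 0.092     ] foot top [0.43188987
[... 181 characters left out ...]
   ]
foot [0.4653069 0.0907288 0.01     ]
foot [0.39794596 0.07398713 0.01      ]
bar top [array([ 0.49966002, -0.14358254,  0.314     ]), array([ 0.43983303, -0.13159783,  0.314     ])]
bar scene [array([ 0.50362695, -0.13507198,  0.308     ]), array([ 0.44512606, -0.13474372,  0.308     ])]
plate top [array([ 0.49558391, -0.13298833,  0.178     ]), array([ 0.43778937, -0.11604422,  0.178     ])]
plate scene top [ 0.50236538 -0.12465939  0.178     ]
plate scene top [ 0.44739977 -0.11502089  0.178     ]
plate scene bot [ 0.44903124 -0.12346887  0.103     ]
plate scene bot [ 0.50590024 -0.13371628  0.103     ]
weigh [0.54744345 0.15869597 0.065     ] dropper [0.55222152 0.09862349 0.084     ]
```

```bash
python3 - <<'E'
from h import *
t=np.load('top0.npz');s=np.load('scene0.npz')
print('flask neck top',onz(t,182,212,.13),onz(t,186,218,.02)); print('flask scene',onz(s,244,297,.13),onz(s,247,337,.02),onz(s,228,335,.03),onz(s,266,335,.03))
print('pipe/box',onz(t,155,226,.01),'counter edge',onz(t,300,245,0),onz(t,100,249,0),'sink rim',onz(t,305,215,0))
a=s['frame'][:,:,::-1]
print([proj(t,p) for p in((.432,.072,0),(.432,.072,.092))])
b=t['frame'][:,:,::-1]
cv2.imwrite('pics/t2.png',cv2.resize(b[185:255,360:440],None,fx=8,fy=8,interpolation=cv2.INTER_CUBIC))
E
```

```text
flask neck top [0.4796471 0.4317598 0.13     ] [0.48020288 0.44099245 0.02      ]
flask scene [0.48747882 0.44244083 0.13      ] [0.48193955 0.44555682 0.02      ] [0.52082703 0.45917825 0.03      ] [0.44056008 0.43938579 0.03      ]
pipe/box [0.45617867 0.54646512 0.01      ] counter edge [0.38768588 0.06335299 0.        ] [0.3820663  0.73228972 0.        ] sink rim [0.48871357 0.04454088 0.        ]
[(np.float64(297.14868467340693), np.float64(231.82300700829975)), (np.float64(297.93461327177573), np.float64(227.58592465156045))]
```

View pics/t2.png

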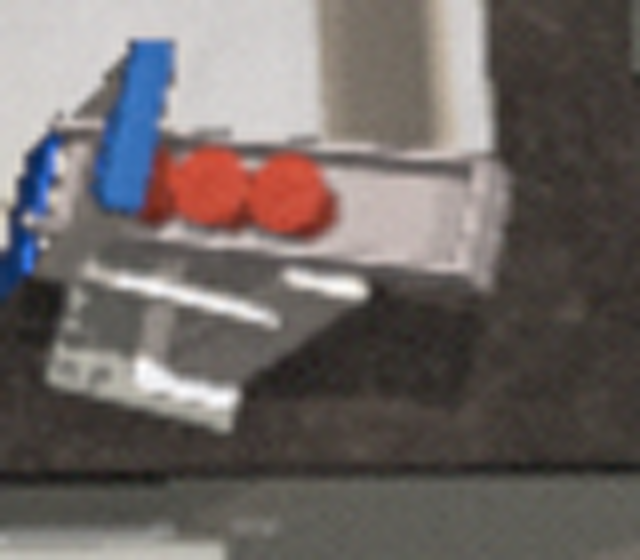

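```bash
python3 - <<'E'
from h import *
t=np.load('top0.npz');s=np.load('scene0.npz')
T=lambda u,v:(360+u/8-.4375,185+v/8-.4375)
S=lambda u,v:(225+u/3.1-.34,115+v/3.1-.34)
P={}
def sh(n,a,b):
    d=b-a;print(n,a.round(4),b.round(4),'len',np.linalg.norm(d).round(4),'ang',np.degrees(np.arctan2(d[1],d[0])).round(1),'mid',((a+b)/2).round(4))
sh('base near edge',onz(t,*T(48,380),.01),onz(t,*T(230,432),.01))
sh('bar ',onz(t,*T(154,38),.314),onz(t,*T(120,213),.314))
sh('plate',onz(t,*T(48,132),.178),onz(t,*T(3,297),.178))
# chute sides rear end: floor end at 66,0,289
sh('stoppers',onz(t,*T(212,182),.27),onz(t,*T(288,187),.29))
# two-view bar ends
for a,b in(((153,40),(204,49)),((120,210),(262,55))): print('bar end',two(t,T(*a),s,S(*b)))
for a,b in(((48,132),(199,174)),((5,292),(250,183))): print('plate end',two(t,T(*a),s,S(*b)))
E
```

```text
base near edge [ 0.4265 -0.1551  0.01  ] [ 0.4037 -0.2299  0.01  ] len 0.0782 ang -107.0 mid [ 0.4151 -0.1925  0.01  ]
bar  [ 0.5005 -0.1448  0.314 ] [ 0.4397 -0.1301  0.314 ] len 0.0626 ang 166.3 mid [ 0.4701 -0.1374  0.314 ]
plate [ 0.4966 -0.1306  0.178 ] [ 0.4339 -0.1108  0.178 ] len 0.0657 ang 162.5 mid [ 0.4652 -0.1207  0.178 ]
stoppers [ 0.4586 -0.1716  0.27  ] [ 0.4525 -0.1936  0.29  ] len 0.0304 ang -105.3 mid [ 0.4556 -0.1826  0.28  ]
bar end (array([ 0.50376866, -0.14613153,  0.30518811]), np.float64(0.003688011177863158))
bar end (array([ 0.44317814, -0.13102183,  0.30896695]), np.float64(0.002980634666828033))
plate end (array([ 0.50039318, -0.13095717,  0.17482064]), np.float64(0.006191185153896511))
plate end (array([ 0.44131668, -0.11129633,  0.17889654]), np.float64(0.01126208997105505))
```

```bash
cat >> h.py <<'E'
from scipy.spatial.transform import Rotation as Rn
def goal(psi,th):
    p,t=np.radians([psi,th])
    z=np.array([np.cos(t)*np.cos(p),np.cos(t)*np.sin(p),-np.sin(t)]);y=np.array([-np.sin(p),np.cos(p),0])
    return Rn.from_matrix(np.c_[np.cross(y,z),y,z])
def cur():
    s=env.get_state();q=s['orientation'];return s,Rn.from_quat([q[1],q[2],q[3],q[0]])
def plan(pos,psi,th):
    s,R=cur();rv=(goal(psi,th)*R.inv()).as_rotvec(degrees=True)
    d=np.array(pos)-s['tcp_pos']
    print('t',s['clock'],'shift units(0.04)',(d/.04).round(2),'rot units(8deg)',(rv/8).round(2),'deg',np.linalg.norm(rv).round(1))
    print('jp',s['joint_pos'].round(2),'F',s['wrist_force'].round(1),'gap',round(s['finger_gap'],4))
E
python3 -c "
from h import *
plan([.33,.25,.2],-60,15)"
```

```text
t 0.1 shift units(0.04) [ 2.08 -6.72 -0.54] rot units(8deg) [-6.44 -6.99 -3.67] deg 81.5
jp [0.99 0.31 0.05 1.3  0.   1.43] F [-0.2 -0.1 -0.3] gap 0.085
```

Request:
{"method": "move_arm", "body": {
  "commands": [
    [[0.17, -0.56, 0], [-0.54, -0.58, -0.31], 1],
    [[0.17, -0.56, 0], [-0.54, -0.58, -0.31], 1],
    [[0.17, -0.56, 0], [-0.54, -0.58, -0.31], 1],
    [[0.17, -0.56, 0], [-0.54, -0.58, -0.31], 1]
  ]
}}

```text
clock: 0.5
tcp_pos: [0.2744, 0.429, 0.2231]
orientation: [0.191, 0.298, 0.929, -0.111]
wrist_force: [0.8, -0.4, 0.2]
finger_gap: 0.0855
```

```bash
python3 -c "
from h import *
plan([.33,.25,.2],-60,15)"
```

```text
t 0.5 shift units(0.04) [ 1.39 -4.47 -0.58] rot units(8deg) [-4.28 -4.63 -2.43] deg 54.0
jp [ 1.09  0.34  0.    1.4  -0.42  1.75] F [ 0.8 -0.4  0.2] gap 0.0855
```

Request:
{"method": "move_arm", "body": {
  "commands": [
    [[0.17, -0.56, -0.05], [-0.54, -0.58, -0.31], 1],
    [[0.17, -0.56, -0.05], [-0.54, -0.58, -0.31], 1],
    [[0.17, -0.56, -0.05], [-0.54, -0.58, -0.31], 1],
    [[0.17, -0.56, -0.05], [-0.54, -0.58, -0.31], 1]
  ]
}}

```text
clock: 0.9
tcp_pos: [0.3014, 0.3397, 0.2148]
orientation: [0.37, 0.359, 0.83, -0.215]
wrist_force: [-0.8, 0.1, -1.2]
finger_gap: 0.0852
```

```bash
python3 -c "
from h import *
plan([.33,.25,.2],-60,15)"
```

```text
t 0.9 shift units(0.04) [ 0.72 -2.24 -0.37] rot units(8deg) [-2.13 -2.3  -1.19] deg 26.8
jp [ 1.14  0.48 -0.06  1.56 -0.75  2.16] F [-0.8  0.1 -1.2] gap 0.0852
```

Request:
{"method": "move_arm", "body": {
  "commands": [
    [[0.17, -0.56, -0.1], [-0.54, -0.58, -0.31], 1],
    [[0.17, -0.56, -0.1], [-0.54, -0.58, -0.31], 1],
    [[0.17, -0.56, -0.1], [-0.54, -0.58, -0.31], 1],
    [[0.17, -0.5, -0.1], [-0.5, -0.54, -0.27], 1]
  ]
}}

```text
clock: 1.3
tcp_pos: [0.3286, 0.2526, 0.1983]
orientation: [0.526, 0.397, 0.688, -0.305]
wrist_force: [-0.1, 0.0, -0.1]
finger_gap: 0.0856
```

```bash
python3 -c "
from h import *
plan([.38,.162,.05],-60,15)"
```

```text
t 1.3 shift units(0.04) [ 1.28 -2.27 -3.71] rot units(8deg) [-0.02 -0.02  0.01] deg 0.2
jp [ 1.08  0.74 -0.11  1.82 -0.96  2.75] F [-0.1  0.  -0.1] gap 0.0856
```

Request:
{"method": "move_arm", "body": {
  "commands": [
    [[0.26, -0.45, -0.74], [0, 0, 0], 1],
    [[0.26, -0.45, -0.74], [0, 0, 0], 1],
    [[0.26, -0.45, -0.74], [0, 0, 0], 1],
    [[0.26, -0.45, -0.74], [0, 0, 0], 1],
    [[0.24, -0.45, -0.74], [0, 0, 0], 1]
  ]
}}

```text
clock: 1.8
tcp_pos: [0.38, 0.1622, 0.0492]
orientation: [0.524, 0.398, 0.689, -0.304]
wrist_force: [0.4, 0.2, -0.0]
finger_gap: 0.0853
```

```bash
python3 - <<'E'
from h import *
plan([.434,.068,.038],-60,15)
for n in('scene','top'):
    c=grab(n);save(c,n+'1.npz');b=c['frame'][:,:,::-1]
    b=b[160:300,210:350] if n=='scene' else b[165:265,220:360]
    cv2.imwrite(f'pics/{n}1.png',cv2.resize(b,None,fx=4,fy=4,interpolation=cv2.INTER_CUBIC))
E
```

```text
t 1.8 shift units(0.04) [ 1.35 -2.36 -0.28] rot units(8deg) [-0.03 -0.04  0.01] deg 0.4
jp [ 0.9   0.84 -0.36  1.3  -1.11  2.55] F [ 0.4  0.2 -0. ] gap 0.0853
```

View pics/scene1.png

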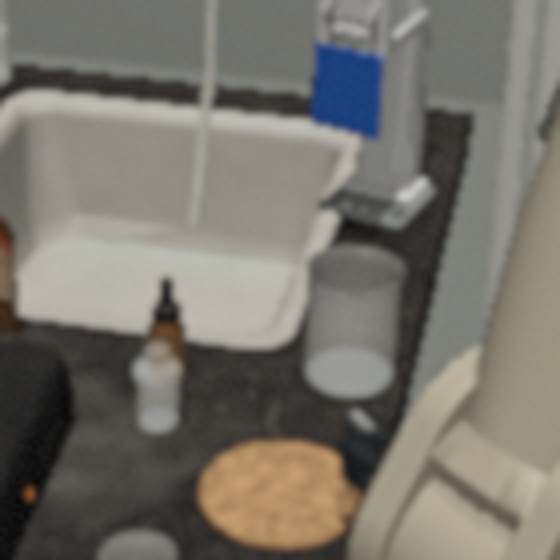

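View pics/top1.png

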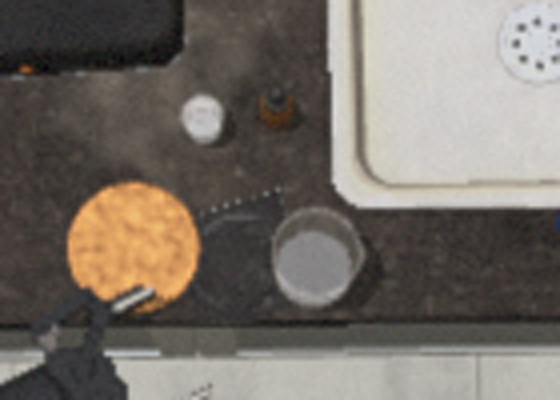

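Request:
{"method": "move_arm", "body": {
  "commands": [
    [[0.275, -0.48, -0.1], [0, 0, 0], 1],
    [[0.275, -0.48, -0.1], [0, 0, 0], 1],
    [[0.275, -0.48, -0.08], [0, 0, 0], 1],
    [[0.275, -0.48, 0], [0, 0, 0], 1],
    [[0.275, -0.48, 0], [0, 0, 0], 1]
  ]
}}

```text
clock: 2.4
tcp_pos: [0.4354, 0.0671, 0.0399]
orientation: [0.524, 0.397, 0.689, -0.304]
wrist_force: [0.5, -0.6, -0.2]
finger_gap: 0.0854
```

```bash
python3 - <<'E'
from h import *
plan([.435,.0655,.038],-60,15)
for n in('scene','top'):
    c=grab(n);save(c,n+'2.npz');b=c['frame'][:,:,::-1]
    b=b[160:300,210:350] if n=='scene' else b[165:265,220:360]
    cv2.imwrite(f'pics/{n}2.png',cv2.resize(b,None,fx=4,fy=4,interpolation=cv2.INTER_CUBIC))
E
```

```text
t 2.4 shift units(0.04) [-0.01 -0.04 -0.05] rot units(8deg) [-0.03 -0.04  0.01] deg 0.4
jp [ 0.66  0.7  -0.62  0.72 -1.27  2.06] F [ 0.5 -0.6 -0.2] gap 0.0854
```

View pics/scene2.png

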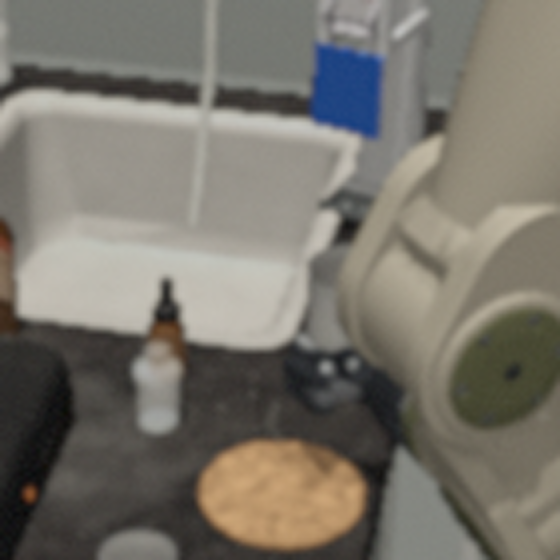

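View pics/top2.png

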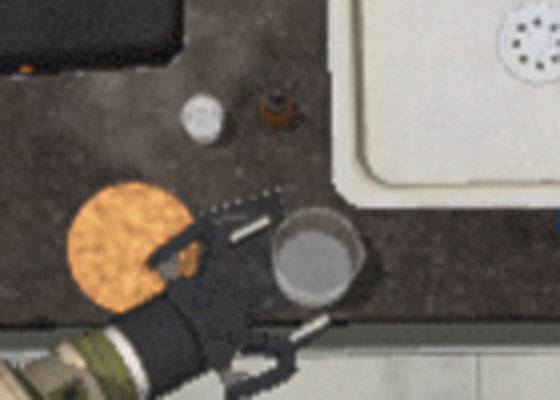

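```bash
python3 - <<'E'
from h import *
t=np.load('top2.npz')
s,R=cur();p=s['tcp_pos'];A=R.as_matrix();print(p)
D=lambda q:[round((a-o+.375)*4) for a,o in zip(proj(t,q),(220,165))]
print('tcp',D(p))
for z in(-.05,-.02,-.013,.006,.019):
  print(z,[D(p+A@np.array([0,y,z])) for y in(-.0425,.0425)])
for b in((.432,.072),(.433,.069)):print(D((*b,0)),D((*b,.092)))
E
```

```text
[0.43510814 0.06588578 0.0402894 ]
tcp [319, 258]
-0.05 [[295, 331], [241, 240]]
-0.02 [[326, 314], [272, 224]]
-0.013 [[333, 310], [279, 220]]
0.006 [[352, 299], [298, 210]]
0.019 [[365, 292], [311, 203]]
[310, 269] [313, 252]
[314, 268] [317, 251]
```

```bash
python3 - <<'E'
from h import *
t=np.load('top1.npz');s1=np.load('scene1.npz')
s,R=cur();p=np.array([.38,.1622,.0492]);A=R.as_matrix()
for c,o,n in((t,(220,165),'top'),(s1,(210,160),'scene')):
  D=lambda q:[round((a-b+.375)*4) for a,b in zip(proj(c,q),o)]
  for z in(-.05,-.02,-.013,.006,.019):
    print(n,z,[D(p+A@np.array([0,y,z])) for y in(-.0425,.0425)])
a=t['frame'][:,:,::-1][215:265,220:270];cv2.imwrite('pics/a.png',cv2.resize(a,None,fx=10,fy=10,interpolation=cv2.INTER_CUBIC))
a=s1['frame'][:,:,::-1][250:290,285:325];cv2.imwrite('pics/b.png',cv2.resize(a,None,fx=10,fy=10,interpolation=cv2.INTER_CUBIC))
E
```

```text
top -0.05 [[175, 400], [122, 308]]
top -0.02 [[207, 383], [153, 291]]
top -0.013 [[214, 378], [161, 288]]
top 0.006 [[234, 367], [181, 277]]
top 0.019 [[247, 360], [194, 270]]
scene -0.05 [[498, 414], [377, 436]]
scene -0.02 [[479, 400], [360, 420]]
scene -0.013 [[475, 396], [357, 417]]
scene 0.006 [[463, 387], [347, 407]]
scene 0.019 [[456, 381], [340, 401]]
```

View pics/a.png

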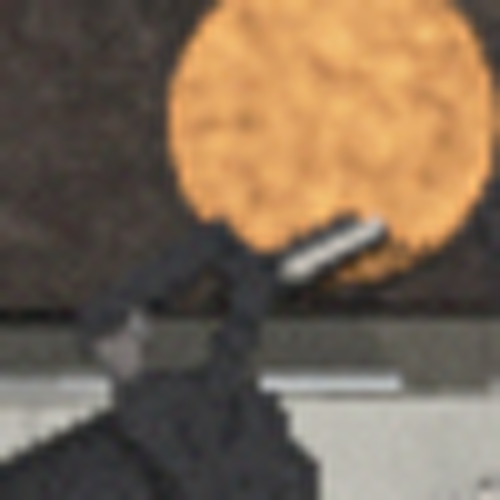

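View pics/b.png

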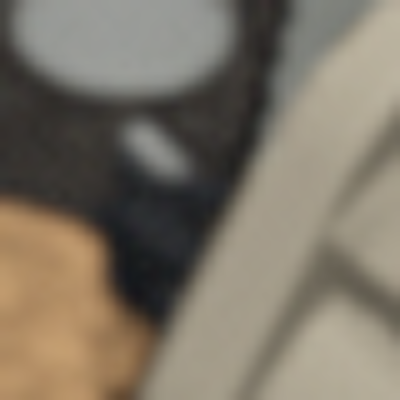

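```bash
python3 - <<'E'
from h import *
t=np.load('top1.npz');s1=np.load('scene1.npz')
print(env.tcp_to_tips)
s,R=cur();p=np.array([.38,.1622,.0492]);A=R.as_matrix()
q,e=two(t,(258.2,236.6),s1,(297.2,262.0));print(q,e,'tool frame',A.T@(q-p))
q,e=two(t,(247.5,241.5),s1,(303,267.5));print(q,e,'tool frame',A.T@(q-p))
E
```

```text
0.019
[0.41190254 0.19908832 0.06102423] 0.005196874663974677 tool frame [-0.00706364  0.04601285 -0.01874182]
[0.39344262 0.23258061 0.07108562] 0.0016041355190265 tool frame [-0.00659367  0.04661822 -0.05827846]
```

Request:
{"method": "move_arm", "body": {
  "commands": [
    [[0.1, -0.17, -0.05], [0, 0, 0], 1],
    [[0.1, -0.18, 0], [0, 0, 0], 1],
    [[0, 0, 0], [0, 0, 0], 1]
  ]
}}

```text
clock: 2.8
tcp_pos: [0.4427, 0.0533, 0.0379]
orientation: [0.524, 0.398, 0.689, -0.304]
wrist_force: [-0.6, -0.3, -0.3]
finger_gap: 0.0852
```

```bash
cat > look.py <<'E'
import sys
from h import *
tag=sys.argv[1]
for n in('scene','top'):
    c=grab(n);save(c,n+tag+'.npz');b=c['frame'][:,:,::-1]
    x0,y0=(int(v) for v in sys.argv[2 if n=='scene' else 3].split(','))
    b=b[y0:y0+100,x0:x0+130]
    cv2.imwrite(f'pics/{n}{tag}.png',cv2.resize(b,None,fx=6,fy=6,interpolation=cv2.INTER_CUBIC))
s=env.get_state();print(s['clock'],s['tcp_pos'].round(4),s['joint_pos'].round(2),s['wrist_force'].round(1),round(s['finger_gap'],4))
E
python3 look.py 3 230,190 230,180
```

```text
2.9 [0.4426 0.0537 0.0377] [ 0.63  0.68 -0.67  0.59 -1.28  1.95] [ 0.2 -0.6 -0.8] 0.0852
```

View pics/scene3.png

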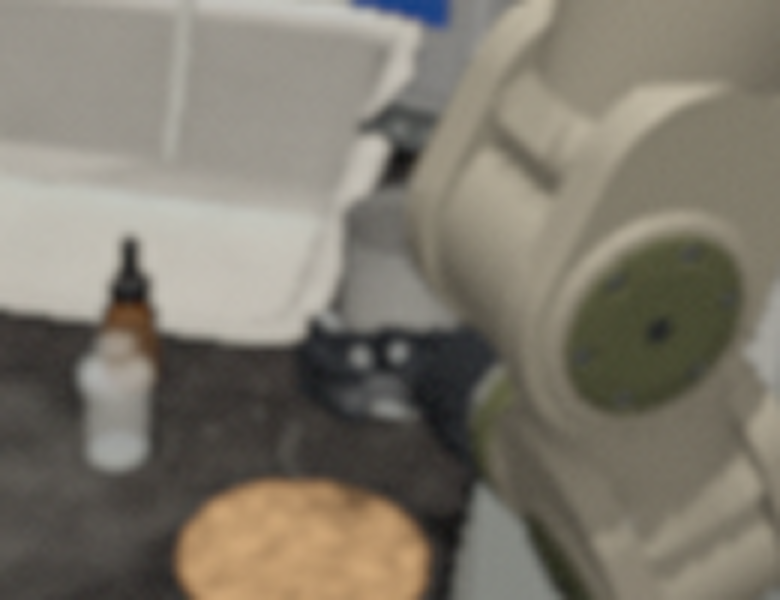

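View pics/top3.png

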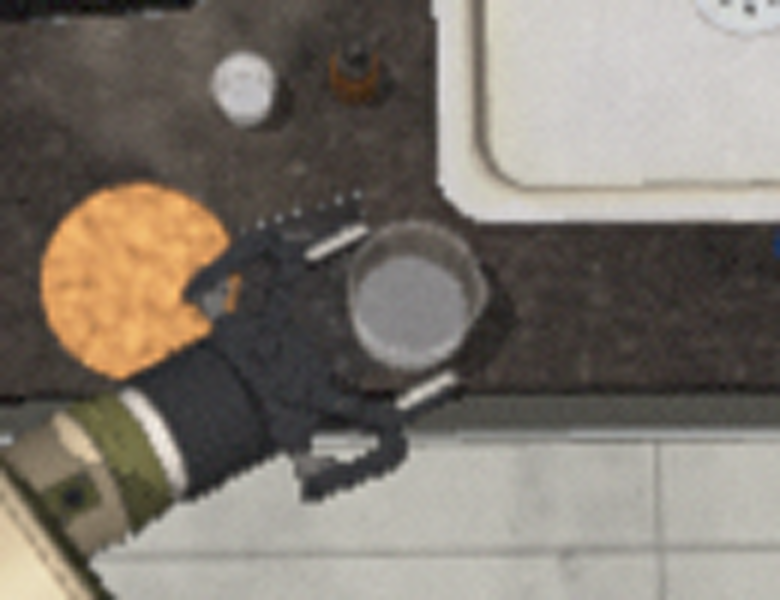

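Request:
{"method": "move_arm", "body": {
  "commands": [
    [[0.08, -0.13, 0], [0, 0, 0], 1],
    [[0.07, -0.13, 0], [0, 0, 0], 1],
    [[0, 0, 0], [0, 0, 0], 1]
  ]
}}

```text
clock: 3.2
tcp_pos: [0.4486, 0.043, 0.0375]
orientation: [0.524, 0.397, 0.689, -0.304]
wrist_force: [0.3, 0.3, -0.6]
finger_gap: 0.0857
```

```bash
python3 look.py 4 230,190 230,180
```

```text
3.3 [0.4486 0.0431 0.0374] [ 0.6   0.66 -0.71  0.48 -1.29  1.85] [-0.8 -0.1 -0.6] 0.0851
```

View pics/top4.png

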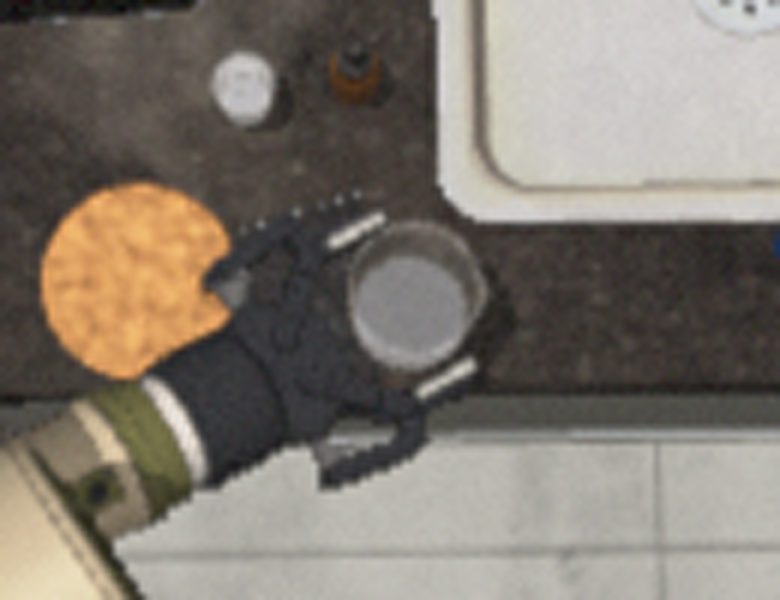

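View pics/scene4.png

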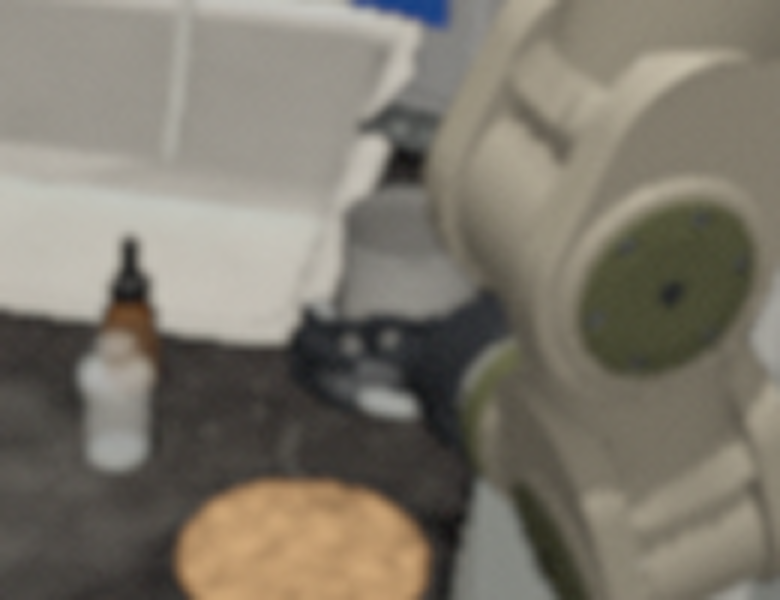

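Request:
{"method": "move_arm", "body": {
  "commands": [
    [[0, 0, 0], [0, 0, 0], -1],
    [[0, 0, 0], [0, 0, 0], -1],
    [[0, 0, 0], [0, 0, 0], -1],
    [[0, 0, 0], [0, 0, 0], -1],
    [[0, 0, 0], [0, 0, 0], -1]
  ],
  "newtons": 30
}}

```text
clock: 3.8
tcp_pos: [0.4489, 0.0427, 0.0375]
orientation: [0.524, 0.398, 0.689, -0.304]
wrist_force: [1.1, 0.8, 1.6]
finger_gap: 0.0678
```

```bash
python3 look.py 5 230,190 230,180
```

```text
3.9 [0.4488 0.0426 0.0375] [ 0.6   0.66 -0.71  0.48 -1.29  1.85] [0.9 1.2 1.5] 0.0678
```

View pics/top5.png

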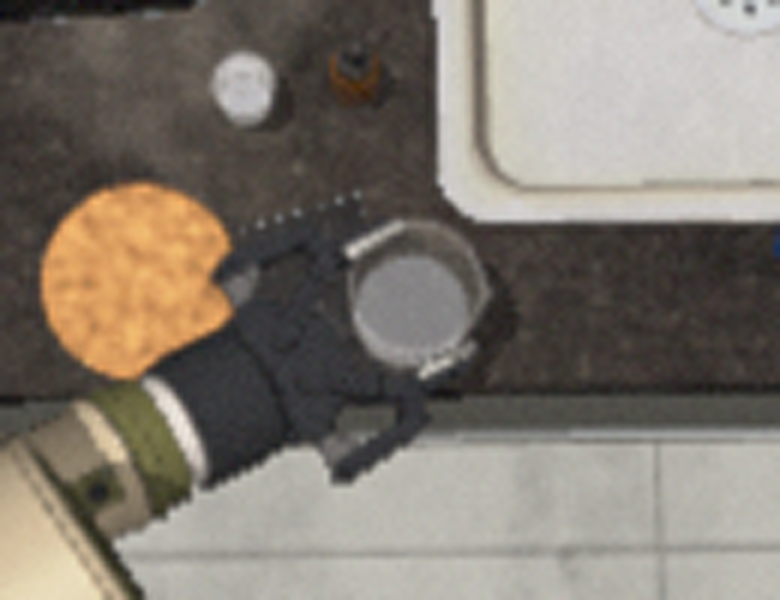

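Request:
{"method": "move_arm", "body": {
  "commands": [
    [[0, 0, 0.3], [0, 0, 0], -1],
    [[0, 0, 0.4], [0, 0, 0], -1],
    [[0, 0, 0.6], [0, 0, 0], -1],
    [[0, 0, 0.6], [0, 0, 0], -1],
    [[0, 0, 0.3], [0, 0, 0], -1]
  ],
  "newtons": 40
}}

```text
clock: 4.4
tcp_pos: [0.4487, 0.0425, 0.1275]
orientation: [0.524, 0.398, 0.689, -0.304]
wrist_force: [0.1, -0.1, -1.5]
finger_gap: 0.0674
```

```bash
python3 look.py 6 230,150 230,180; python3 -c "
from h import *
plan([.49,-.0935,.1175],-88,15)"
```

```text
4.5 [0.4491 0.0427 0.1272] [ 0.6   0.47 -0.68  0.69 -1.29  1.85] [ 0.4  0.4 -1.9] 0.0675
t 4.5 shift units(0.04) [ 1.02 -3.41 -0.24] rot units(8deg) [-0.05 -0.01 -3.49] deg 27.9
jp [ 0.6   0.47 -0.68  0.69 -1.29  1.85] F [ 0.4  0.4 -1.9] gap 0.0675
```

View pics/scene6.png

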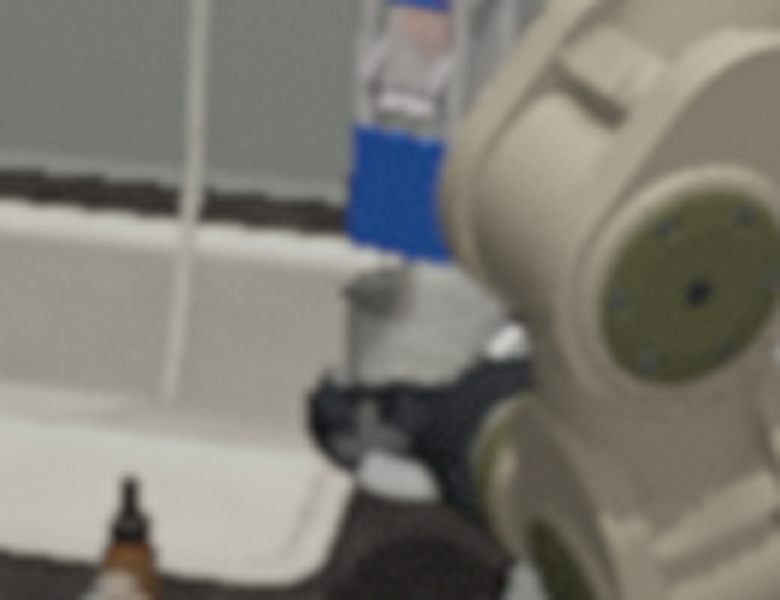

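The beaker is held and lifted, with its rim around (420,290) in this crop. Next I bring it in front of the plate.

Request:
{"method": "move_arm", "body": {
  "commands": [
    [[0.13, -0.43, -0.06], [0, 0, -0.44], -1],
    [[0.13, -0.43, -0.06], [0, 0, -0.44], -1],
    [[0.13, -0.43, -0.06], [0, 0, -0.44], -1],
    [[0.13, -0.43, -0.06], [0, 0, -0.44], -1]
  ]
}}

```text
clock: 4.9
tcp_pos: [0.4692, -0.027, 0.1151]
orientation: [0.482, 0.48, 0.635, -0.367]
wrist_force: [0.0, -0.6, -0.4]
finger_gap: 0.0675
```

Request:
{"method": "move_arm", "body": {
  "commands": [
    [[0.13, -0.43, -0.06], [0, 0, -0.44], -1],
    [[0.13, -0.43, 0], [0, 0, -0.44], -1],
    [[0.13, -0.43, 0], [0, 0, -0.44], -1],
    [[0.12, -0.4, 0], [0, 0, -0.42], -1],
    [[0, 0, 0], [0, 0, 0], -1]
  ]
}}

```text
clock: 5.4
tcp_pos: [0.4906, -0.0956, 0.1125]
orientation: [0.434, 0.554, 0.571, -0.423]
wrist_force: [-1.1, -0.5, -1.5]
finger_gap: 0.0674
```

```bash
python3 look.py 7 230,110 320,165; python3 -c "
from h import *
plan([.49,-.0935,.1155],-88,15)"
```

```text
5.5 [ 0.4894 -0.0943  0.1125] [ 0.25  0.71 -0.31  1.21 -1.23  2.26] [-0.3  0.2 -1.4] 0.0676
t 5.5 shift units(0.04) [0.02 0.02 0.07] rot units(8deg) [-0.05 -0.03  0.02] deg 0.5
jp [ 0.25  0.71 -0.31  1.21 -1.23  2.26] F [-0.3  0.2 -1.4] gap 0.0676
```

View pics/scene7.png

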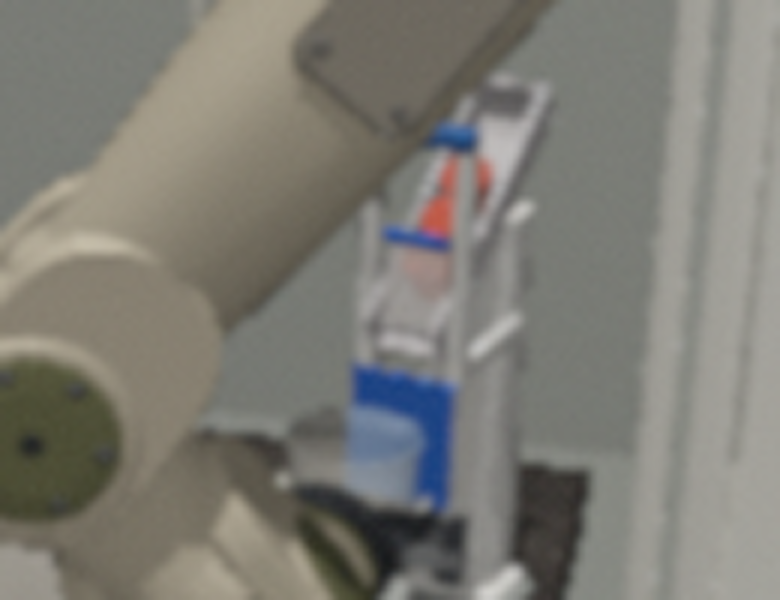

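View pics/top7.png

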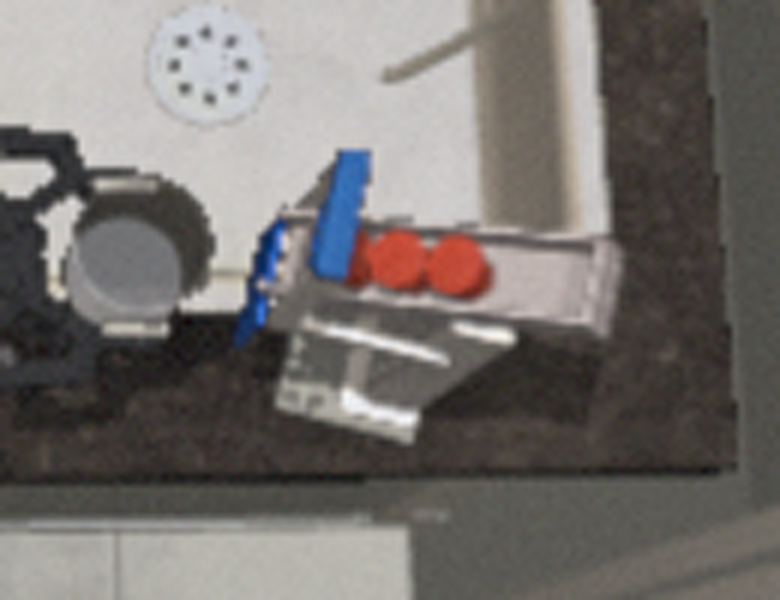

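```bash
python3 - <<'E'
from h import *
t=np.load('top7.npz');s=np.load('scene7.npz')
T=lambda u,v:(320+u/6-.4,165+v/6-.4)
S=lambda u,v:(230+u/6-.4,110+v/6-.4)
zb=.075
print('rim',onz(t,*T(142,250),zb+.092),'foot',onz(t,*T(123,272),zb+.004))
print('rim scene',onz(s,*S(357,430),zb+.092),'exp beaker',.4894,-.0943+.0305)
print('plate',[onz(t,*T(*p),.178) for p in((280,222),(240,340))])
print([ [ (a-o+.4)*6 for a,o in zip(proj(t,p),(320,165))] for p in((.489,-.0638,zb),(.489,-.0638,zb+.092))])
E
```

```text
rim [ 0.48369117 -0.06408512  0.167     ] foot [ 0.48934922 -0.06467019  0.079     ]
rim scene [ 0.4906084  -0.06880286  0.167     ] exp beaker 0.4894 -0.0638
plate [array([ 0.49489617, -0.13262842,  0.178     ]), array([ 0.43517523, -0.10985903,  0.178     ])]
[[np.float64(120.55605841094349), np.float64(274.0759143672269)], [np.float64(141.0426543384424), np.float64(239.69498169421104)]]
```

Request:
{"method": "move_arm", "body": {
  "commands": [
    [[-0.06, -0.2, 0.08], [0, 0, 0], -1],
    [[-0.05, -0.2, 0], [0, 0, 0], -1],
    [[-0.05, -0.2, 0], [0, 0, 0], -1],
    [[0, 0, 0], [0, 0, 0], -1]
  ]
}}

```text
clock: 5.9
tcp_pos: [0.4822, -0.1177, 0.1166]
orientation: [0.435, 0.552, 0.573, -0.422]
wrist_force: [-0.2, 0.1, -1.3]
finger_gap: 0.0676
```

```bash
python3 look.py 8 230,110 320,165
```

```text
6.0 [ 0.4829 -0.1173  0.1167] [ 0.21  0.66 -0.38  1.09 -1.25  2.15] [-0.5  0.5 -0.8] 0.0676
```

View pics/scene8.png

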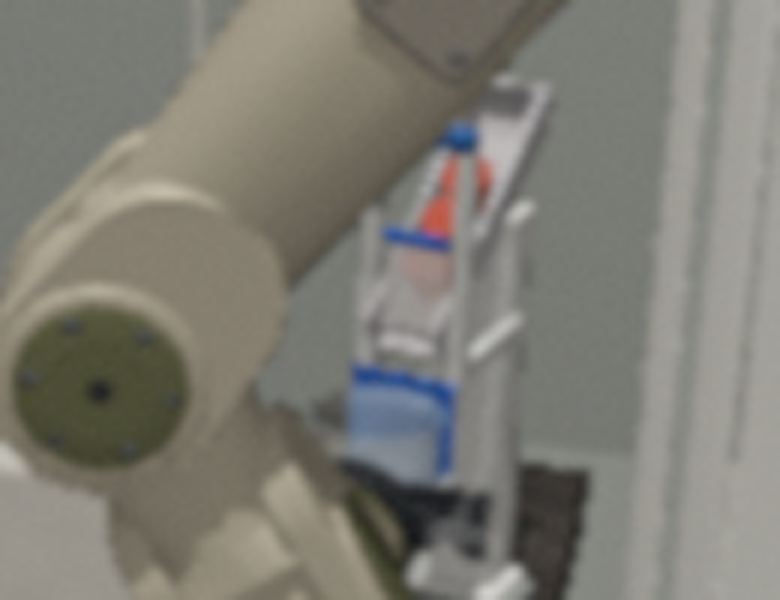

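View pics/top8.png

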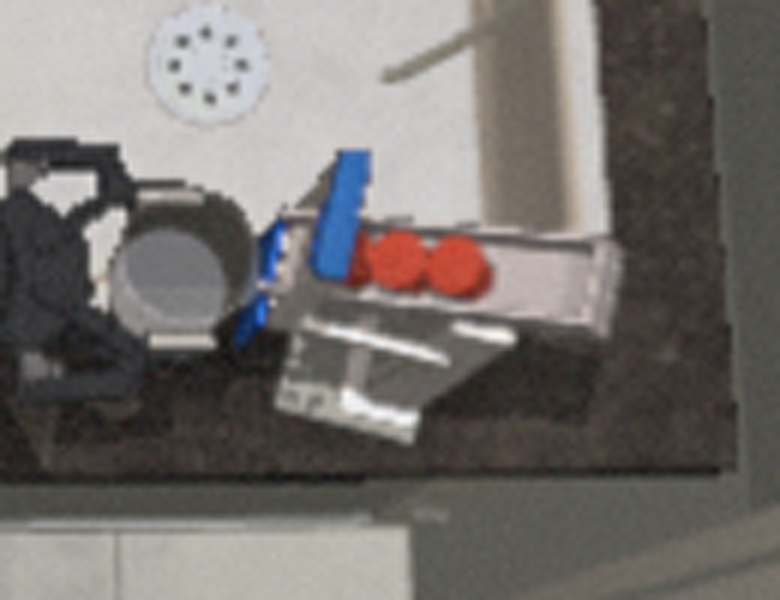

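Request:
{"method": "move_arm", "body": {
  "commands": [
    [[-0.05, -0.18, 0], [0, 0, 0], -1],
    [[-0.05, -0.18, 0], [0, 0, 0], -1],
    [[-0.05, -0.17, 0], [0, 0, 0], -1],
    [[0, 0, 0], [0, 0, 0], -1]
  ]
}}

```text
clock: 6.4
tcp_pos: [0.4774, -0.1384, 0.1161]
orientation: [0.435, 0.553, 0.573, -0.421]
wrist_force: [1.7, 2.4, -5.6]
finger_gap: 0.0676
```

```bash
python3 look.py 9 230,110 320,165
```

```text
6.5 [ 0.4775 -0.1383  0.116 ] [ 0.17  0.62 -0.44  0.95 -1.27  2.03] [ 1.6  5.1 -6.7] 0.0676
```

View pics/scene9.png

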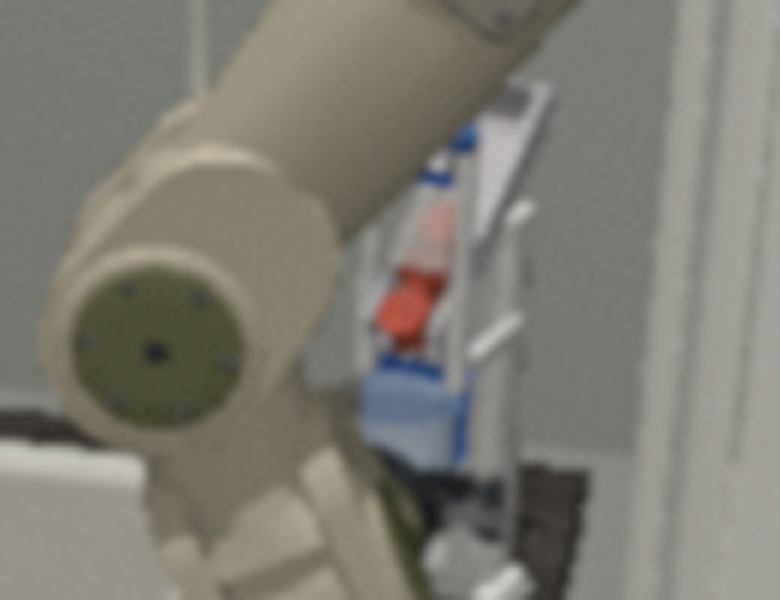

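View pics/top9.png

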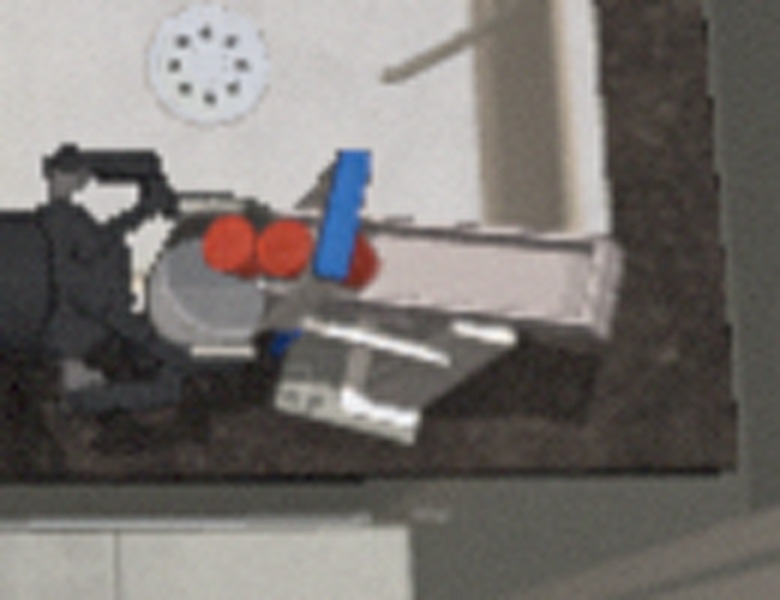

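The gate is open and the first stoppers are sliding off, seen at (230,245) and (285,250) in the top crop. I'll hold here.

Request:
{"method": "move_arm", "body": {
  "commands": [
    [[0, 0, 0], [0, 0, 0], -1],
    [[0, 0, 0], [0, 0, 0], -1],
    [[0, 0, 0], [0, 0, 0], -1]
  ]
}}

```text
clock: 6.8
tcp_pos: [0.4775, -0.1386, 0.116]
orientation: [0.434, 0.552, 0.573, -0.422]
wrist_force: [0.8, 5.5, -7.3]
finger_gap: 0.0678
```

```bash
python3 look.py 10 230,110 320,165
```

```text
6.9 [ 0.4775 -0.1387  0.116 ] [ 0.16  0.62 -0.44  0.95 -1.27  2.03] [ 1.6  6.  -7.2] 0.0673
```

View pics/scene10.png

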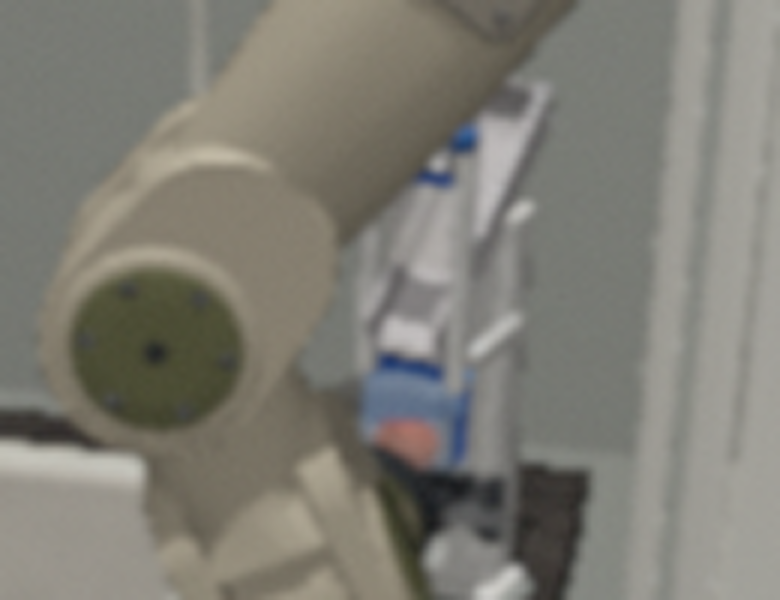

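View pics/top10.png

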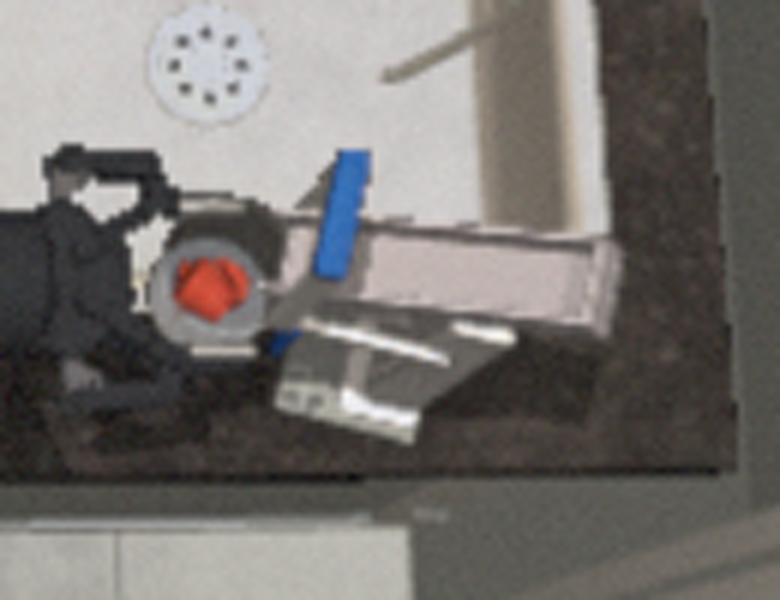

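All three stoppers are in the beaker (red cluster at (210,287)) and the chute is empty. Drawing back.

Request:
{"method": "move_arm", "body": {
  "commands": [
    [[0.04, 0.15, 0], [0, 0, 0], -1],
    [[0.06, 0.2, 0], [0, 0, 0], -1],
    [[0.08, 0.3, 0], [0, 0, 0], -1],
    [[0.08, 0.3, 0], [0, 0, 0], -1],
    [[0.08, 0.3, 0], [0, 0, 0], -1]
  ]
}}

```text
clock: 7.4
tcp_pos: [0.4915, -0.0891, 0.1175]
orientation: [0.435, 0.552, 0.572, -0.423]
wrist_force: [0.4, 0.0, -1.5]
finger_gap: 0.0676
```

```bash
python3 look.py 11 230,110 320,165
```

```text
7.5 [ 0.4922 -0.0884  0.117 ] [ 0.26  0.72 -0.29  1.24 -1.22  2.28] [ 0.5 -0.8 -1.9] 0.0677
```

View pics/scene11.png

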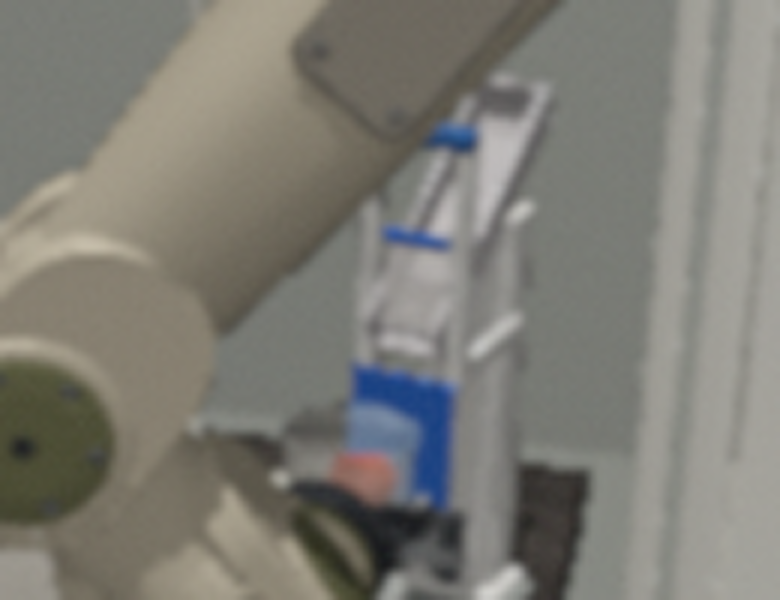

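View pics/top11.png

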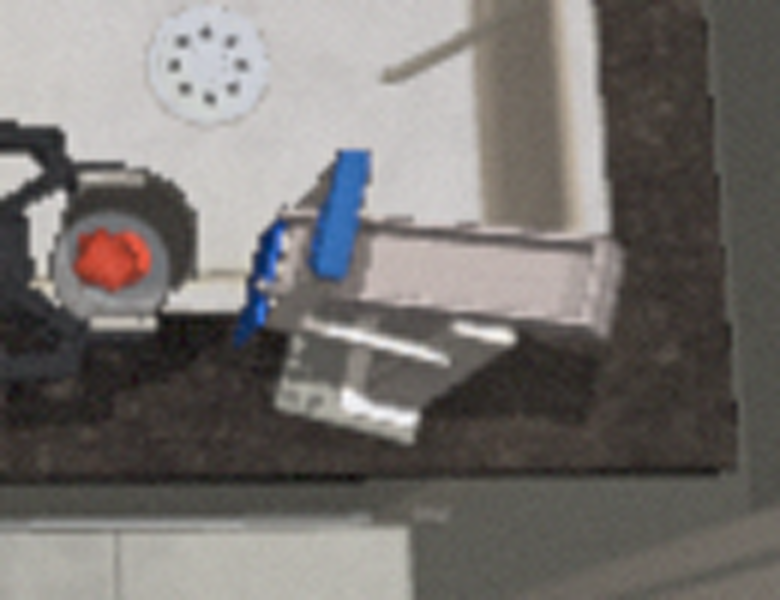

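Request:
{"method": "move_arm", "body": {
  "commands": [
    [[-0.1, 0.3, 0.2], [0, 0, 0.2], -1],
    [[-0.2, 0.5, 0.25], [0, 0, 0.5], -1],
    [[-0.2, 0.7, 0.25], [0, 0, 0.54], -1],
    [[-0.2, 0.7, 0], [0, 0, 0.54], -1],
    [[-0.1, 0.7, 0], [0, 0, 0.54], -1]
  ]
}}

```text
clock: 8.0
tcp_pos: [0.458, 0.0275, 0.1458]
orientation: [0.498, 0.451, 0.655, -0.346]
wrist_force: [1.0, 1.0, -2.9]
finger_gap: 0.0675
```

Request:
{"method": "move_arm", "body": {
  "commands": [
    [[0, 0.7, 0], [0, 0, 0.54], -1],
    [[0, 0.7, 0], [0, 0, 0.54], -1],
    [[0.1, 0.7, 0], [0, 0, 0.54], -1],
    [[0.1, 0.7, 0], [0, 0, 0.54], -1],
    [[0.1, 0.5, 0], [0, 0, 0.5], -1]
  ]
}}

```text
clock: 8.5
tcp_pos: [0.4707, 0.1604, 0.1455]
orientation: [0.553, 0.322, 0.727, -0.248]
wrist_force: [0.4, 0.3, -1.6]
finger_gap: 0.0677
```

```bash
python3 -c "
from h import *
plan([.4736,.1974,.10],-45,15)"
```

```text
t 8.5 shift units(0.04) [ 0.07  0.93 -1.14] rot units(8deg) [-0.01 -0.05  0.37] deg 3.0
jp [ 0.78  0.47 -0.58  0.69 -1.3   1.75] F [ 0.4  0.3 -1.6] gap 0.0677
```

Request:
{"method": "move_arm", "body": {
  "commands": [
    [[0.02, 0.3, -0.3], [0, -0.02, 0.1], -1],
    [[0.02, 0.3, -0.3], [0, -0.02, 0.1], -1],
    [[0.02, 0.3, -0.3], [0, 0, 0.1], -1],
    [[0, 0, -0.2], [0, 0, 0.07], -1],
    [[0, 0, 0], [0, 0, 0], -1]
  ]
}}

```text
clock: 9.0
tcp_pos: [0.4723, 0.1941, 0.1005]
orientation: [0.561, 0.305, 0.733, -0.234]
wrist_force: [0.1, -0.4, -1.9]
finger_gap: 0.0677
```

```bash
python3 look.py 12 210,170 200,165; python3 -c "
from h import *
plan([.4736,.1974,.07],-45,15)"
```

```text
9.1 [0.4729 0.1943 0.1013] [ 0.83  0.57 -0.57  0.61 -1.3   1.76] [ 0.7 -0.6 -1.5] 0.0674
t 9.1 shift units(0.04) [ 0.02  0.08 -0.78] rot units(8deg) [-0.01 -0.01  0.04] deg 0.3
jp [ 0.83  0.57 -0.57  0.61 -1.3   1.76] F [ 0.7 -0.6 -1.5] gap 0.0674
```

View pics/scene12.png

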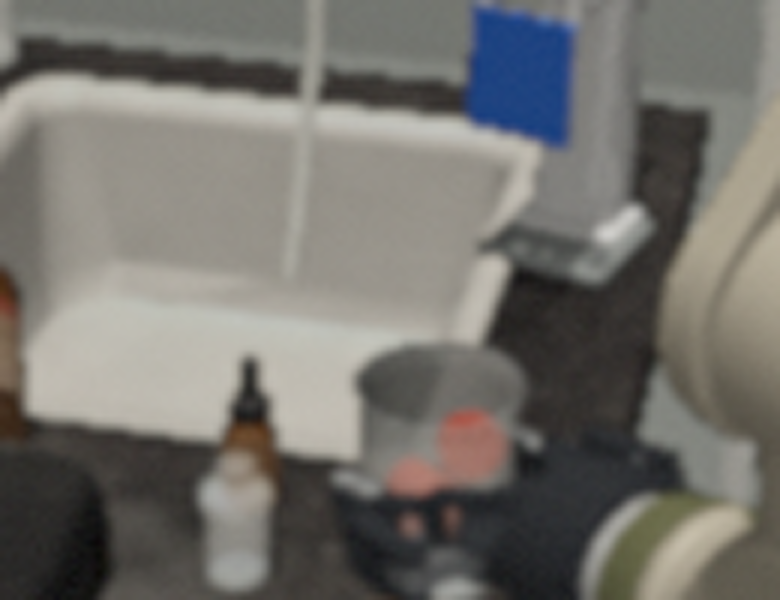

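View pics/top12.png

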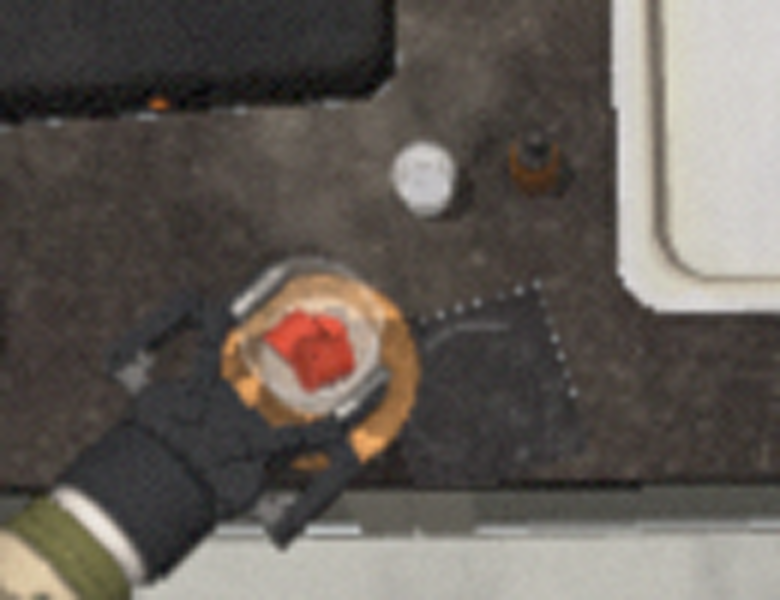

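```bash
python3 - <<'E'
from h import *
t=np.load('top12.npz');s=np.load('scene12.npz')
T=lambda u,v:(200+u/6-.4,165+v/6-.4)
S=lambda u,v:(210+u/6-.4,170+v/6-.4)
print('rim',onz(t,*T(312,331),.156),'foot',onz(t,*T(316,354),.068))
print('rim scene',onz(s,*S(442,388),.156))
t0=np.load('top0.npz')
f=cv2.cvtColor(t0['frame'],cv2.COLOR_RGB2HSV);m=cv2.inRange(f,(8,80,110),(28,255,255))
k,l,st,ce=cv2.connectedComponentsWithStats(m);i=max(range(1,k),key=lambda i:st[i,4]);print(st[i],ce[i],onz(t0,*ce[i],.005))
E
```

```text
rim [0.4479084  0.21395706 0.156     ] foot [0.4506096  0.21751393 0.068     ]
rim scene [0.44973359 0.22273391 0.156     ]
[237 210  33  34 875] [252.88228571 226.40914286] [0.45146733 0.21945441 0.005     ]
```

Request:
{"method": "move_arm", "body": {
  "commands": [
    [[0.04, 0.08, -0.4], [0, 0, 0], -1],
    [[0, 0, -0.4], [0, 0, 0], -1],
    [[0, 0, -0.35], [0, 0, 0], -1],
    [[0, 0, -0.2], [0, 0, 0], -1],
    [[0, 0, 0], [0, 0, 0], -1]
  ]
}}

```text
clock: 9.6
tcp_pos: [0.4747, 0.1975, 0.0459]
orientation: [0.561, 0.306, 0.733, -0.234]
wrist_force: [-0.8, 0.6, -1.4]
finger_gap: 0.0673
```

Request:
{"method": "move_arm", "body": {
  "commands": [
    [[0, 0, -0.05], [0, 0, 0], -1],
    [[0, 0, 0], [0, 0, 0], -1]
  ]
}}

```text
clock: 9.8
tcp_pos: [0.4753, 0.1982, 0.045]
orientation: [0.561, 0.306, 0.733, -0.233]
wrist_force: [-0.2, -0.0, -1.8]
finger_gap: 0.0677
```

Request:
{"method": "move_arm", "body": {
  "commands": [
    [[0, 0, -0.05], [0, 0, 0], -1],
    [[0, 0, 0], [0, 0, 0], -1]
  ]
}}

```text
clock: 10.0
tcp_pos: [0.4752, 0.1983, 0.0429]
orientation: [0.561, 0.306, 0.733, -0.233]
wrist_force: [0.2, 0.3, -0.1]
finger_gap: 0.0681
```

```bash
python3 look.py 13 210,190 200,165
```

```text
10.1 [0.4752 0.1982 0.0428] [ 0.83  0.69 -0.57  0.5  -1.3   1.77] [ 0.8  0.1 -2. ] 0.0675
```

View pics/top13.png

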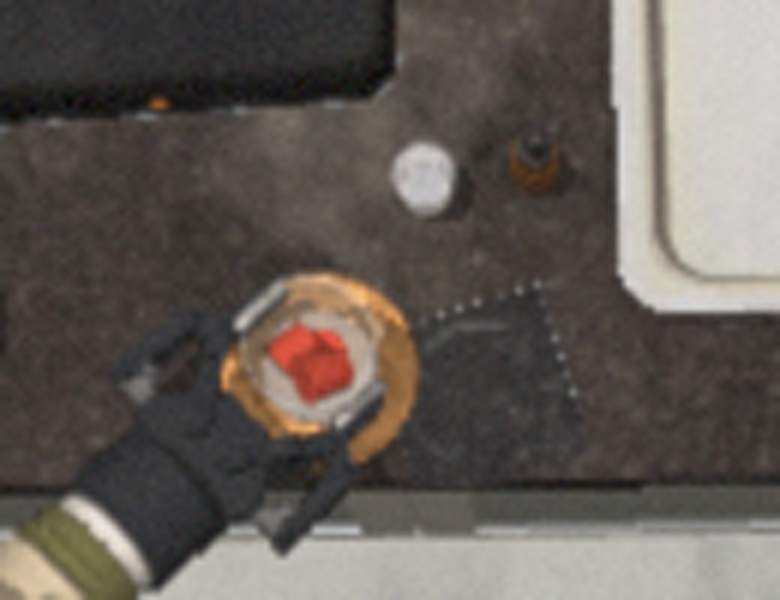

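View pics/scene13.png

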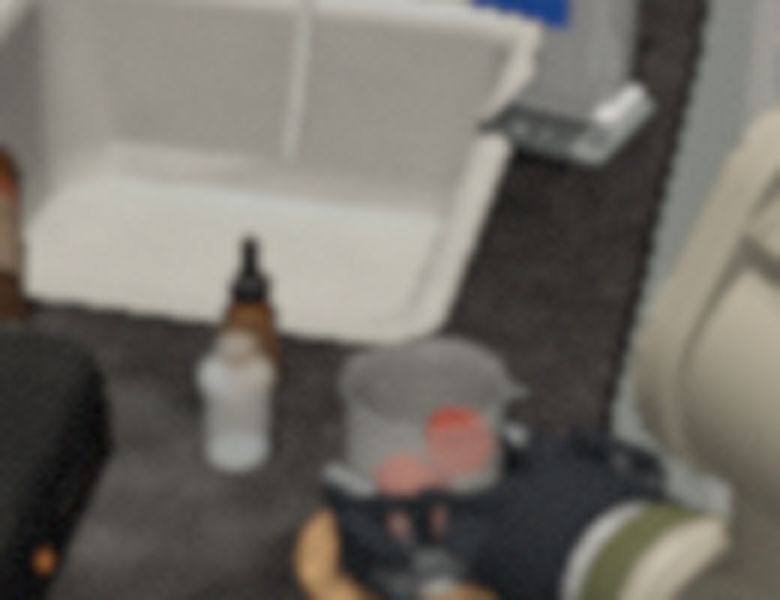

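Request:
{"method": "move_arm", "body": {
  "commands": [
    [[0, 0, 0.1], [0, 0, 0], -1],
    [[-0.04, -0.08, 0], [0, 0, 0], -1],
    [[0, 0, -0.1], [0, 0, 0], -1],
    [[0, 0, -0.02], [0, 0, 0], -1],
    [[0, 0, 0], [0, 0, 0], -1]
  ]
}}

```text
clock: 10.6
tcp_pos: [0.4736, 0.1947, 0.0428]
orientation: [0.562, 0.305, 0.732, -0.234]
wrist_force: [-1.5, -1.7, 5.4]
finger_gap: 0.0675
```

Request:
{"method": "move_arm", "body": {
  "commands": [
    [[0, 0, -0.03], [0, 0, 0], -1],
    [[0, 0, 0], [0, 0, 0], -1]
  ]
}}

```text
clock: 10.8
tcp_pos: [0.4738, 0.1947, 0.0428]
orientation: [0.563, 0.305, 0.732, -0.234]
wrist_force: [-3.1, -0.1, 11.5]
finger_gap: 0.0673
```

It has touched down, with contact force rising. I'll ease off slightly and open slowly.

Request:
{"method": "move_arm", "body": {
  "commands": [
    [[0, 0, 0.03], [0, 0, 0], -1],
    [[0, 0, 0], [0, 0, 0], 0.7],
    [[0, 0, 0], [0, 0, 0], 0.8],
    [[0, 0, 0], [0, 0, 0], 1],
    [[0, 0, 0], [0, 0, 0], 1]
  ]
}}

```text
clock: 11.3
tcp_pos: [0.4735, 0.1949, 0.0416]
orientation: [0.561, 0.306, 0.733, -0.234]
wrist_force: [-0.5, -0.0, 0.3]
finger_gap: 0.0855
```

```bash
python3 look.py 14 210,190 200,165
```

```text
11.4 [0.4735 0.1949 0.0417] [ 0.83  0.68 -0.58  0.48 -1.3   1.76] [ 1.1  0.1 -0.3] 0.0852
```

View pics/top14.png

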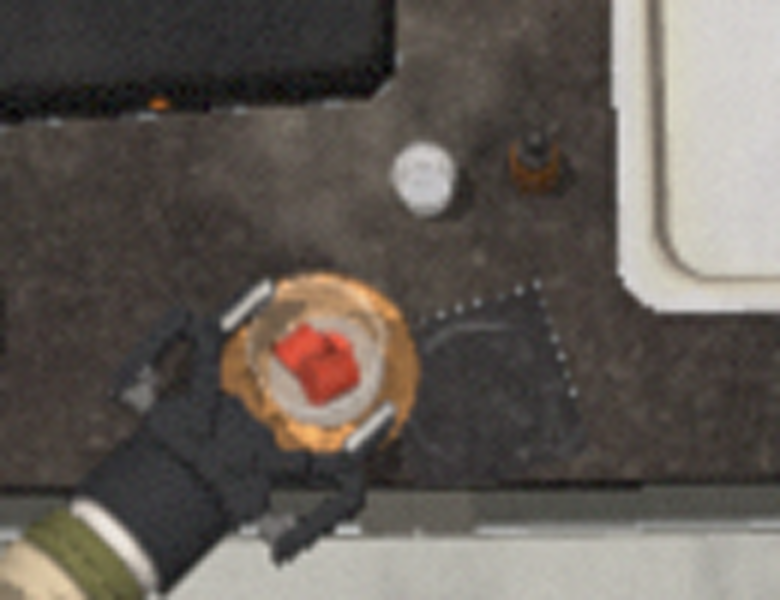

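View pics/scene14.png

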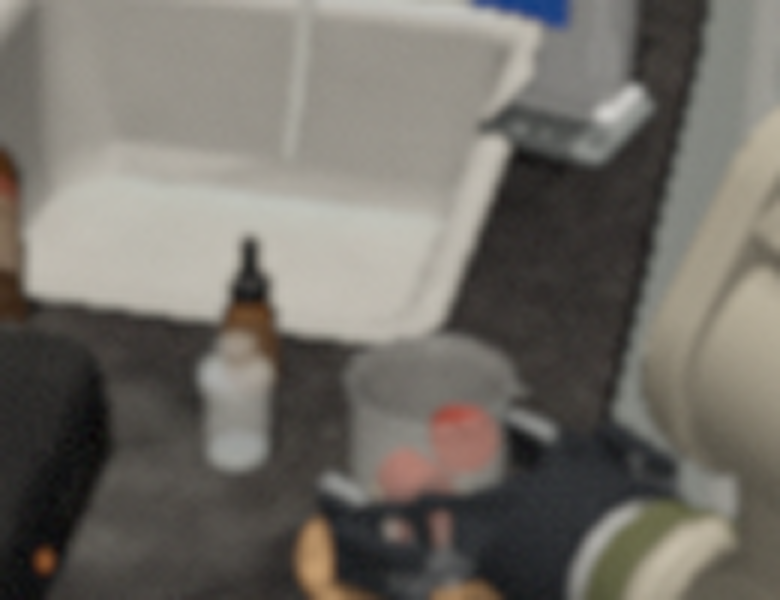

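Request:
{"method": "move_arm", "body": {
  "commands": [
    [[-0.2, 0.2, 0], [0, 0, 0], 1],
    [[-0.35, 0.35, 0], [0, 0, 0], 1],
    [[-0.4, 0.4, 0], [0, 0, 0], 1],
    [[-0.5, 0.5, 0.1], [0, 0, 0], 1],
    [[-0.5, 0.5, 0.2], [0, 0, 0], 1]
  ]
}}

```text
clock: 11.9
tcp_pos: [0.3948, 0.2732, 0.0538]
orientation: [0.561, 0.306, 0.733, -0.234]
wrist_force: [0.3, 1.3, -0.6]
finger_gap: 0.0852
```

Request:
{"method": "move_arm", "body": {
  "commands": [
    [[-0.4, 0.3, 0.5], [0, 0, 0], 1],
    [[-0.3, 0.2, 0.6], [0, 0, 0], 1],
    [[0, 0, 0.6], [0, 0, 0], 1],
    [[0, 0, 0.4], [0, 0, 0], 1],
    [[0, 0, 0], [0, 0, 0], 1]
  ]
}}

```text
clock: 12.4
tcp_pos: [0.3679, 0.2935, 0.1393]
orientation: [0.561, 0.307, 0.733, -0.232]
wrist_force: [-0.2, -0.3, -1.0]
finger_gap: 0.0854
```

```bash
python3 look.py 15 210,200 200,165; python3 - <<'E'
from h import *
c=np.load('top15.npz');cv2.imwrite('pics/topfull.png',c['frame'][:,:,::-1])
c=np.load('scene15.npz');cv2.imwrite('pics/scenefull.png',c['frame'][:,:,::-1])
E
```

```text
12.5 [0.3677 0.2926 0.1375] [ 1.12  0.75 -0.22  1.48 -1.15  2.5 ] [ 0.2 -1.1 -0.9] 0.0854
```

View pics/top15.png

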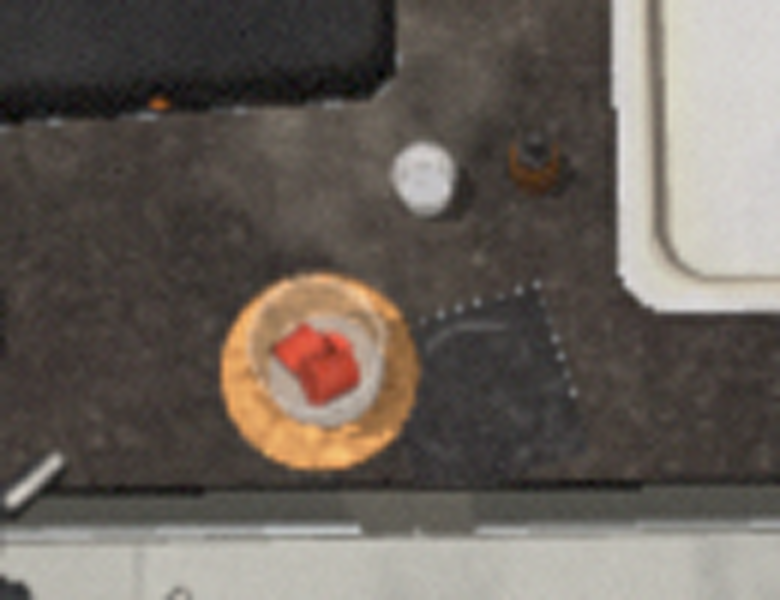

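View pics/scenefull.png

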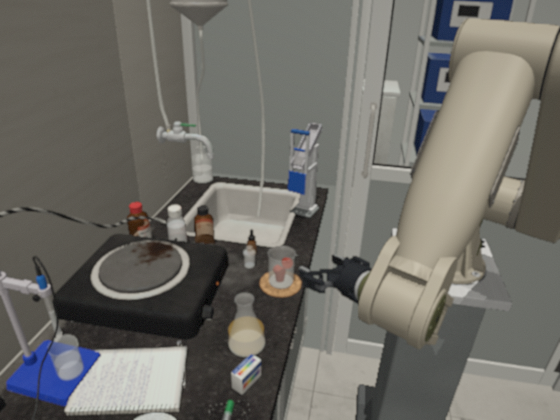

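The beaker stands upright with its foot at about (325,370) on the mat, whose centre is at about (320,370) in the top crop. The flask and bottles haven't moved and the gripper is clear. Handing in.

```bash
python3 -c "
from h import *
print(job.hand_in())"
```

```text
the job is handed in; nothing more can be done
None
```

The job is done and handed in at about 12.5 s of robot time. I pressed the beaker against the push plate, all three stoppers slid in, and the gate closed when I drew back. Then I stood the beaker on the cork mat and let it go.

**Last checks:**
- The beaker is upright, about 2–3 mm off the mat's centre. Its three stoppers lie inside, and the chute is empty.
- The push plate is back at rest and the gate is shut. The flask and both bottles look unmoved.
- The gripper is clear of everything. The highest wrist force I read was about 12 N, when the beaker touched down on the mat.

**Disagreements:**
- In the pictures, the fingertips sat about 25 mm farther back along the tool than the stated geometry gives. I positioned the grasp by the pictures instead, and it held.
- The two cameras differed by up to about 9 mm in y on the beaker and the mat. I centred the beaker by comparing it with the mat in the same top view.

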